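Tip down the next candle tray and butt it against the full one

ROBOT

A 6-joint arm with a two-finger parallel gripper is mounted at the origin on the work surface. World frame = base frame: x ahead of the robot, y to its left, z up, the work surface at z = 0. Lengths are in m, angles in rad, forces in N, time in s.
With the tool pointing down it reaches from about 0.425 to 0.95 m from the base axis. Payload 14.7 kg.
Tool frame: the origin (TCP) lies at the very end of the fingers, on their centre line; the grasp point (between the pads) lies 19 mm behind it; z points along the fingers, y is the line along which they close (so a half turn about z gives the same grasp; the last joint's range is limited). The gripper opens to 85 mm and grips with 20 to 120 N. Pads are 22 mm wide; open, the fingers measure 114 mm over their backs; the gripper's body (76 mm by 85 mm) begins 54 mm behind the grasp point. The pads swing forward as they close: fully open they stand 13 mm farther back than shut.
Start: joints at [1.112, 0.48, 1.596, -0, 1.065, -0.047], TCP at [0.26, 0.596, 0.231] pointing down, gripper open.
Joint ranges: [-2.75, 2.75], [-0.82, 2.05], [0.23, 2.67], [-1.56, 4.7], [0.09, 2.69], [-2.92, 2.92]. Speed limits (rad/s): [1.89, 1.89, 2.39, 3.01, 3.01, 3.01].

INTERFACE

Orientations are given as a unit quaternion [w, x, y, z].
In Python, from bench import arm gives the robot as it stands.
- The arm moves only by the shell command python3 -m creep 'ROWS' [FORCE]. ROWS is JSON, a list that holds one entry, the list of rows, each a list of 5 numbers: the finger opening in m, from 0 to 0.0854, then the shift along the world's x, y, z in m, then the turn about the world's z in degrees. In form: [[[grip, tx, ty, tz, yaw], ...]]. A call has 1 to 20 rows; each row shifts and turns the commanded pose from where the row before left it; what a row does not reach is not made up. A row lasts 1/12 s, in which the tool goes at most 41.7 mm and 7.16 degrees, less where a joint would pass 70% of its speed; a pose out of reach is approached as far as the arm can. A call with a gripper value outside its range is refused whole. The fingers move at their own pace and stop on an object; FORCE is the grip in N (left out, the last holds). Time passes only in rows, so rows that do not move let the fingers close. It gives the time, the measured TCP pose, the force, the opening and the grip force at its end, in the units of the state.
- arm.read_state(): the state, without advancing time (a new reading comes with each control period).
- arm.camera(name): name is "scene" or "top" or "wrist"; returns the picture (480x640x3 uint8, red, green, blue); there is no depth.
- arm.camera_info(name): a dict with "K" (3x3 intrinsics, pixels), "world_from_camera" (4x4, takes a point from camera to world coordinates). Camera axes: x right, y down, z forward; pixel columns grow to the right and rows downward; lengths in m; the calibration is good to about 2 mm. The wrist camera is an equidistant fisheye: a pixel r from the principal point sees the ray r / f radians off the axis. A picture is of the moment at which its call begins: read the wrist's pose just before it. camera_info takes no time and is no camera call; for the wrist camera it gives the pose at the moment of the call.
- arm.finish_job(): hands the job in; it is judged then, once.
The state is a dict: "clock": time; "joint_pos": joint angles; "dq": joint speeds; "effort": joint torques, N m; "ee_pos": TCP position; "eef_rot": TCP orientation; "wrist_force": force on the tool from outside, world axes, zero at the start; "moment": the same for the moment, N m; "finger_gap": finger opening in m; "grip_force": force on a finger pad.
Only numpy, scipy, OpenCV 4.12 (cv2) and the standard library are available. Lean on these libraries where they do the work, as an engineer would, in place of code of your own. Each camera call takes 0.05 s, during which the arm holds its last target. There are 200 camera calls.

TASK

An empty cardboard glass tray stands on its long side on the bench. Push it over with the fingertips so that it lies flat with its open side up, then push it along the bench until one of its long sides sits flush against a long side of the same-size tray full of filled candle glasses, with the ends of the two trays in line. Push only and lightly: never pinch, lift or crush the tray, do not shift the full tray, and leave everything else standing where it is.

Things in the scene. Friction and masses are not known exactly. Their poses are not given: they have to be found in the camera images.
- tray: Empty open cardboard tray, 232 x 176 x 50 mm outside, walls and floor 4 mm, 0.13 to 0.25 kg, loose. Starts standing on a 232 x 50 mm side wall, 176 mm high, open to the robot's left (+y, turned by its yaw). Origin: centre of that foot. Axes: x along the 232 mm, y out of the open side, z across the 176 mm (up at the start). Floor's outer face at y = -25 mm, rim at +25 mm.
- tray_bottom (a point): Centre of the outer face of the empty tray's floor panel: 88 mm above the bench at the start, on the bench once the tray lies flat. Axes as tray; when the tray lies flat, open side up, y points up and z is level, across the tray. The tray slides easily (under 3 N).
- tray_edge_foot (a point): Middle of the long edge of the empty tray's floor panel that is on the bench at the start. The centre of mass lies near the floor panel, so pushed near its top from the open side the tray tips about this edge, goes over by itself once it leans about 9 degrees, and drops flat onto its floor.
- tray_edge_top (a point): Middle of the other long edge of the floor panel, 176 mm up at the start. Axes as tray.
- full_tray: Full tray: the same cardboard tray, 232 x 176 x 50 mm, lying open side up with 4 x 3 dark red glasses of wax, tops 70 mm above the bench; about 1.7 kg, loose (shifts if pushed with some 10 N), to the left or to the right of the empty tray. Origin: centre of its underside; x along the 232 mm side, y along the 176 mm side, z up.
- wax_box: Bystander, on the side of the bench where the full tray is not: open wooden box 230 x 160 x 60 mm with beeswax bars up to 80 mm high. Origin: centre of its underside, x along the 230 mm side.
- glass_a: Bystander: empty dark red glass, 54 mm wide, 66 mm high. Origin: centre of its underside.
- glass_b: Bystander: empty dark red glass, 54 mm wide, 66 mm high. Origin: centre of its underside.
- candle_plain: Bystander: plain beeswax pillar candle, 60 mm wide, 93 mm high. Origin: centre of its underside.
- pan: Bystander: small steel pouring pan, 110 mm wide, 60 mm high, with a handle along its +y that rises to 80 mm and reaches 160 mm from its centre. Origin: centre of its underside.
- funnel: Bystander: white plastic funnel standing on its 124 mm wide mouth, 120 mm high. Origin: centre of its mouth, on the bench.
- beaker: Bystander: white plastic beaker, 70 mm wide, 80 mm high. Origin: centre of its underside.

How it is judged:
By the outcome, as a careful person would: the job done as asked, in the order asked, and still so for the second after the job is handed in, with the robot touching nothing.
It also fails if it takes over 69 s, if anything falls off the work surface, if the arm or the gripper's body presses on something with over 40 N, if the wrist force passes 120 N, or if a joint passes its speed limit or range.

## Working session

There is one attempt and no reset: what is moved stays moved. The work goes in short steps, Python scripts to look and compute and a shell command to move; the robot and the scene stay as the last step left them, time stands still between calls to the robot, and variables do not carry over. Pictures are saved under pics/ and viewed, at most 10 in all, crops included, and the job is handed in when it is done.

```bash
mkdir -p pics; cat > h.py <<'E'
import numpy as np, cv2
from bench import arm
def snap(cam,name):
    im=arm.camera(cam); cv2.imwrite(f'pics/{name}.png',cv2.cvtColor(im,cv2.COLOR_RGB2BGR)); return im
def ray(cam,u,v,z):
    i=arm.camera_info(cam);K=np.array(i['K']);T=np.array(i['world_from_camera'])
    d=T[:3,:3]@np.linalg.inv(K)@[u,v,1]; o=T[:3,3]; return o+d*(z-o[2])/d[2]
def proj(cam,p):
    i=arm.camera_info(cam);K=np.array(i['K']);T=np.linalg.inv(np.array(i['world_from_camera']))
    q=K@(T[:3,:3]@np.array(p)+T[:3,3]); return q[:2]/q[2]
E
python3 -c "
from h import *
snap('top','t1');snap('scene','s1')
for c in('top','scene'): print(arm.camera_info(c))
print(arm.read_state())"
```

```text
{'K': array([[477.42451639,   0.        , 327.20401665],
       [  0.        , 477.42451639, 242.1245402 ],
       [  0.        ,   0.        ,   1.        ]]), 'world_from_camera': array([[ 1.22207627e-01, -9.69152386e-01,  2.14030252e-01,
         3.44761413e-01],
       [-9.92491980e-01, -1.20416394e-01,  2.14374131e-02,
         1.10716345e-04],
       [ 4.99663102e-03, -2.15043124e-01, -9.76591772e-01,
         1.03774878e+00],
       [ 0.00000000e+00,  0.00000000e+00,  0.00000000e+00,
         1.00000000e+00]])}
{'K': array([[435.36640571,   0.        , 318.1796416 ],
       [  0.        , 435.36640571, 239.28140774],
       [  0.        ,   0.        ,   1.        ]]), 'world_from_camera': array([[-0.72839563,  0.59472387, -0.3402107 ,  0.85469165],
       [ 0.68510233,  0.62594577, -0.37259454,  0.33275032],
       [-0.00863741, -0.50447538, -0.86338287,  0.93731767],
       [ 0.        ,  0.        ,  0.        ,  1.        ]])}
{'clock': 0.1, 'joint_pos': array([ 1.11243568e+00,  4.80798556e-01,  1.59680370e+00, -1.98571727e-05,
        1.06508895e+00, -4.66168653e-02]), 'dq': array([ 0.0008447 , -0.00295072, -0.00055394,  0.00035494,  0.00055487,
       -0.00131422]), 'effort': array([ 6.53067964e-04, -9.52264452e+01, -4.31038284e+01, -1.62386168e-04,
        5.00358059e-03, -5.90983245e-05]), 'ee_pos': array([0.2599707 , 0.59535048, 0.23072013]), 'eef_rot': array([-1.28809187e-04,  2.04415973e-01,  9.78883961e-01, -5.34029386e-04]), 'wrist_force': array([ 0.08822424, -0.09597111, -0.30117122]), 'moment': array([-0.00931609, -0.04175907,  0.02657143]), 'grip_force': 0.0, 'finger_gap': 0.08552014673508167}
```

View pics/t1.png

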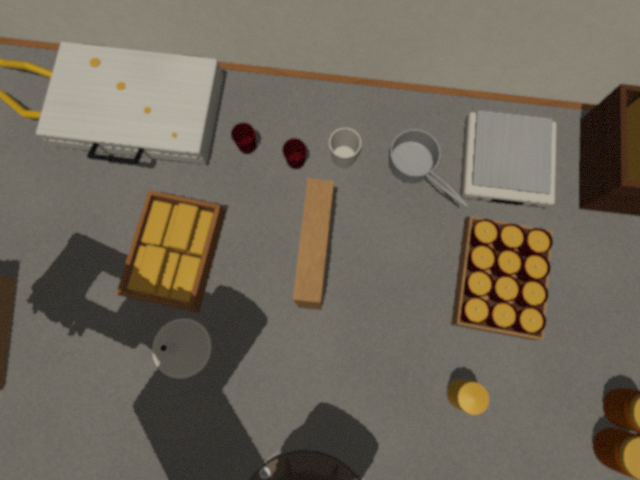

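View pics/s1.png

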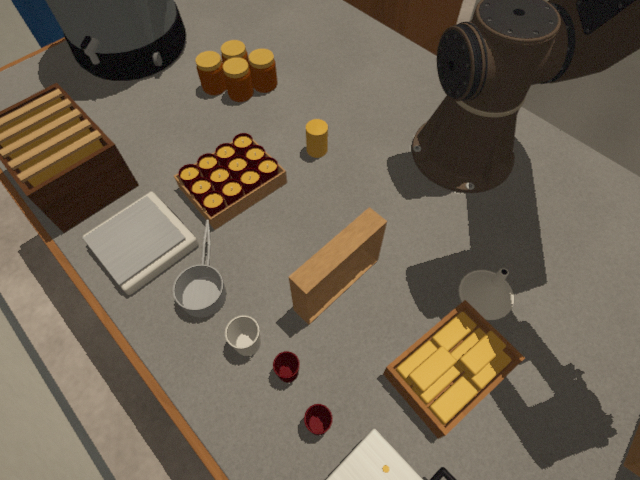

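The empty tray (top view, top edge about 320,183 to 308,303) stands open to the left (+y). The full tray is on the right, about (460–552, 217–338), and the wax box is on the left. I'll enlarge that area.

```bash
python3 -c "
import cv2
a=cv2.imread('pics/t1.png')[165:350,285:565]
cv2.imwrite('pics/c1.png',cv2.resize(a,None,fx=2.8,fy=2.8,interpolation=cv2.INTER_CUBIC))"
```

```text
(no output)
```

View pics/c1.png

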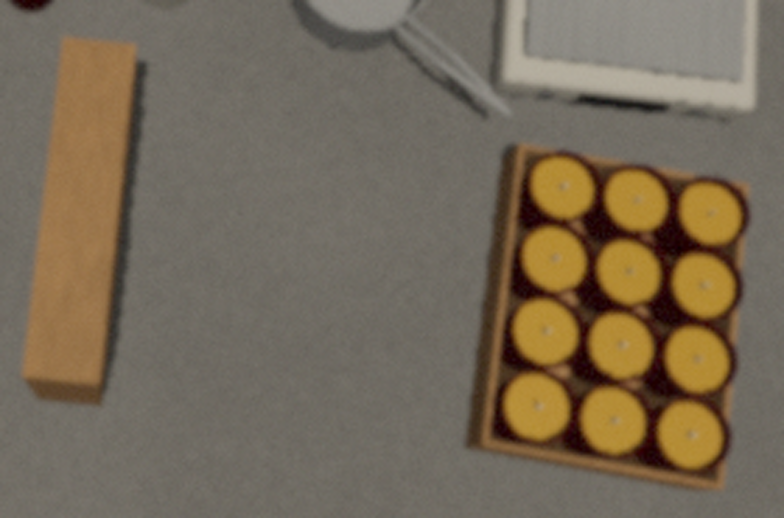

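The crop shows the standing tray's top face with corners (62,38), (137,43), (102,387), (22,377). The full tray's rim corners are (517,145), (748,186), (720,487), (483,447).

```bash
cat >> h.py <<'E'
def fit(P,lx,ly):
    # P corners order: (+x,+y),(+x,-y),(-x,-y),(-x,+y); rigid fit -> centre, yaw
    P=np.array(P)[:,:2]; M=np.array([[lx,ly],[lx,-ly],[-lx,-ly],[-lx,ly]])/2
    c=P.mean(0);z=(P[:,0]-c[0])+1j*(P[:,1]-c[1]);m=M[:,0]+1j*M[:,1]
    a=np.angle(np.sum(z*m.conj())); r=np.abs(z-m*np.exp(1j*a))
    return c.round(4),np.degrees(a).round(2),r.round(4)
E
python3 -c "
from h import *
f=lambda L,z:[ray('top',285+u/2.8,165+v/2.8,z) for u,v in L]
print(fit(f([(62,38),(137,43),(102,387),(22,377)],.176),.232,.05))
F=f([(517,145),(748,186),(720,487),(483,447)],.05);print(np.array(F).round(4),fit(F,.232,.176))
for n,u,v,z in [('candle',472,397,.093),('pan',413,155,.03),('handle tip',465,205,.08),('beaker',345,143,.08),('ga',295,152,.066),('funnel',165,348,.12)]: print(n,ray('top',u,v,z).round(3))
"
```

```text
(array([0.537, 0.044]), np.float64(1.26), array([0.0008, 0.0012, 0.0012, 0.001 ]))
[[ 0.6542 -0.2749  0.05  ]
 [ 0.6436 -0.4518  0.05  ]
 [ 0.4152 -0.4363  0.05  ]
 [ 0.4227 -0.2636  0.05  ]] (array([ 0.5339, -0.3566]), np.float64(-3.19), array([0.0006, 0.0014, 0.0026, 0.0013]))
candle [ 0.288 -0.288  0.093]
pan [ 0.789 -0.145  0.03 ]
handle tip [ 0.669 -0.255  0.08 ]
beaker [0.776 0.01  0.08 ]
ga [0.748 0.115 0.066]
funnel [0.307 0.297 0.12 ]
```

Full tray: centre (0.534, -0.357), yaw -3.2°. That puts the goal centre at (0.544, -0.181) with yaw -3.2°. First I'll go to the open side of the standing tray, fingers open with their line along the tray.

```bash
python3 -m creep '[[[0.085,0.0165,-0.0288,0,-3.85],[0.085,0.0165,-0.0288,0,-3.85],[0.085,0.0165,-0.0288,0,-3.85],[0.085,0.0165,-0.0288,0,-3.85],[0.085,0.0165,-0.0288,0,-3.85],[0.085,0.0165,-0.0288,0,-3.85],[0.085,0.0165,-0.0288,0,-3.85],[0.085,0.0165,-0.0288,0,-3.85],[0.085,0.0165,-0.0288,0,-3.85],[0.085,0.0165,-0.0288,0,-3.85],[0.085,0.0165,-0.0288,0,-3.85],[0.085,0.0165,-0.0288,0,-3.85],[0.085,0.0165,-0.0288,0,-3.85],[0.085,0.0165,-0.0288,0,-3.85],[0.085,0.0165,-0.0288,0,-3.85],[0.085,0.0165,-0.0288,0,-3.85],[0.085,0.0165,-0.0288,0,-3.85],[0.085,0,0,0,0],[0.085,0,0,0,0]]]'
```

```text
clock: 1.68
ee_pos: [0.5411, 0.1046, 0.2309]
eef_rot: [-0.0, 0.702, 0.712, -0.0]
wrist_force: [0.1, 1.0, -0.5]
finger_gap: 0.0847
grip_force: 0.0
```

```bash
python3 -m creep '[[[0.085,0,0,-0.02,0],[0.085,0,0,-0.02,0],[0.085,0,0,-0.02,0],[0.085,0,0,-0.016,0],[0.085,0,0,-0.01,0],[0.085,0,-0.006,0,0],[0.085,0,-0.006,0,0],[0.085,0,-0.004,0,0],[0.085,0,-0.004,0,0],[0.085,0,-0.004,0,0],[0.085,0,-0.004,0,0],[0.085,0,-0.004,0,0],[0.085,0,-0.004,0,0],[0.085,0,-0.004,0,0],[0.085,0,0,0,0]]]'; python3 -c "
from h import *
snap('top','t2')
a=cv2.imread('pics/t2.png')[140:350,240:560]
cv2.imwrite('pics/c2.png',cv2.resize(a,None,fx=2,fy=2,interpolation=cv2.INTER_CUBIC))"
```

```text
clock: 2.93
ee_pos: [0.5406, 0.0653, 0.1453]
eef_rot: [0.0, 0.701, 0.713, -0.0]
wrist_force: [-0.7, 0.8, 0.7]
finger_gap: 0.0851
grip_force: 0.0
```

View pics/c2.png

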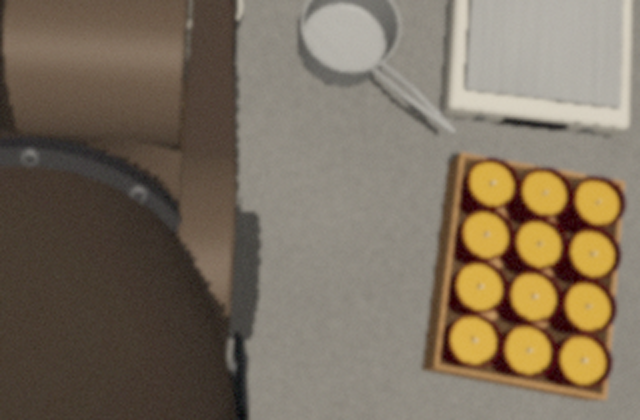

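The arm hides the tray in this view, and the full tray hasn't moved. I'll keep pushing gently.

```bash
python3 -m creep '[[[0.085,0,-0.004,0,0],[0.085,0,-0.004,0,0],[0.085,0,-0.004,0,0],[0.085,0,-0.004,0,0],[0.085,0,0,0,0],[0.085,0,0,0,0]]]'; python3 -c "
from h import *
snap('scene','s2');snap('top','t2b')"
```

```text
clock: 3.48
ee_pos: [0.5407, 0.0498, 0.1453]
eef_rot: [-0.0, 0.701, 0.713, 0.0]
wrist_force: [-0.6, -0.4, -1.0]
finger_gap: 0.0852
grip_force: 0.0
```

View pics/s2.png

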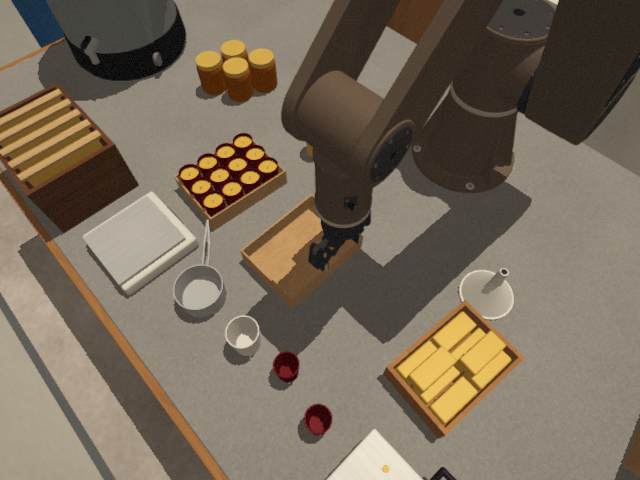

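The tray now lies flat, open side up. I'll back off, turn to -3.2°, go down behind its near long side and measure it.

```bash
python3 -m creep '[[[0.085,0,0.02,0,-1],[0.085,0,0.02,0,-1],[0.085,0,0.01,-0.01,-1],[0.085,0,0,-0.025,-1],[0.085,0,0,-0.03,0],[0.085,0,0,-0.03,0],[0.085,0,0,-0.025,0],[0.085,0,0,-0.01,0],[0.085,0,0,0,0]]]'; python3 -c "
from h import *
snap('scene','s3')
a=cv2.imread('pics/s3.png')[120:340,160:400]
cv2.imwrite('pics/c3.png',cv2.resize(a,None,fx=2.7,fy=2.7,interpolation=cv2.INTER_CUBIC))"
```

```text
clock: 4.33
ee_pos: [0.5391, 0.1, 0.0133]
eef_rot: [-0.001, 0.726, 0.688, -0.002]
wrist_force: [-0.5, 0.3, 0.1]
finger_gap: 0.0851
grip_force: 0.0
```

View pics/c3.png

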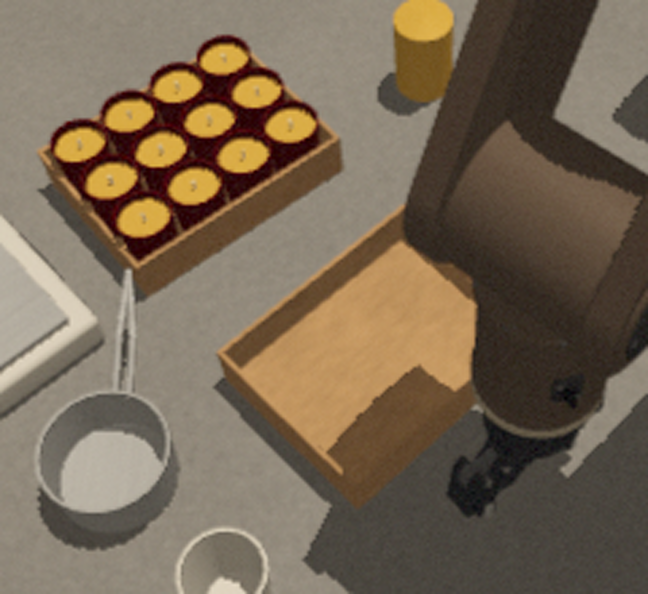

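The crop shows the empty tray flat, with its far-right rim corner at (219,352) and near corner at about (349,474), foot (358,505). The full tray's near corner is rim (135,266), foot (143,296), and its right corner is rim (338,138), foot (341,168).

```bash
python3 -c "
from h import *
for u,v,z in [(219,352,.05),(349,474,.05),(358,505,0),(403,206,.05),(135,266,.05),(143,296,0),(338,138,.05),(341,168,0),(40,153,.05),(128,270,.08),(125,385,.06)]: print(u,v,ray('scene',160+u/2.7,120+v/2.7,z).round(4))"
```

```text
219 352 [ 0.6557 -0.1521  0.05  ]
349 474 [0.6492 0.0103 0.05  ]
358 505 [0.6507 0.0187 0.    ]
403 206 [ 0.4358 -0.1564  0.05  ]
135 266 [ 0.6559 -0.2742  0.05  ]
143 296 [ 0.6591 -0.2759  0.    ]
338 138 [ 0.4266 -0.2588  0.05  ]
341 168 [ 0.4255 -0.2612  0.    ]
40 153 [ 0.6454 -0.4422  0.05  ]
128 270 [ 0.6695 -0.2545  0.08  ]
125 385 [ 0.735  -0.1761  0.06  ]
```

```bash
python3 -m creep '[[[0.085,0.002,-0.02,0,0],[0.085,0.001,-0.02,0,0],[0.085,0.001,-0.016,0,0],[0.085,0,-0.005,0,0],[0.085,0,-0.004,0,0],[0.085,0,-0.004,0,0],[0.085,0,-0.005,0,0],[0.085,0,-0.005,0,0],[0.085,0,-0.006,0,0],[0.085,0.001,-0.006,0,0],[0.085,0.001,-0.006,0,0],[0.085,0.001,-0.006,0,0],[0.085,0.001,-0.006,0,0],[0.085,0.001,-0.006,0,0],[0.085,0.001,-0.006,0,0],[0.085,0.001,-0.006,0,0],[0.085,0.001,-0.006,0,0],[0.085,0,-0.005,0,0],[0.085,0,-0.003,0,0],[0.085,0,0,0,0]]]'; python3 -c "
from h import *
snap('scene','s4')
a=cv2.imread('pics/s4.png')[120:340,160:400]
cv2.imwrite('pics/c4.png',cv2.resize(a,None,fx=2.7,fy=2.7,interpolation=cv2.INTER_CUBIC))"
```

```text
clock: 6.05
ee_pos: [0.5526, -0.0417, 0.0153]
eef_rot: [0.0, 0.726, 0.688, -0.0]
wrist_force: [0.4, -0.4, 0.9]
finger_gap: 0.085
grip_force: 0.0
```

View pics/c4.png

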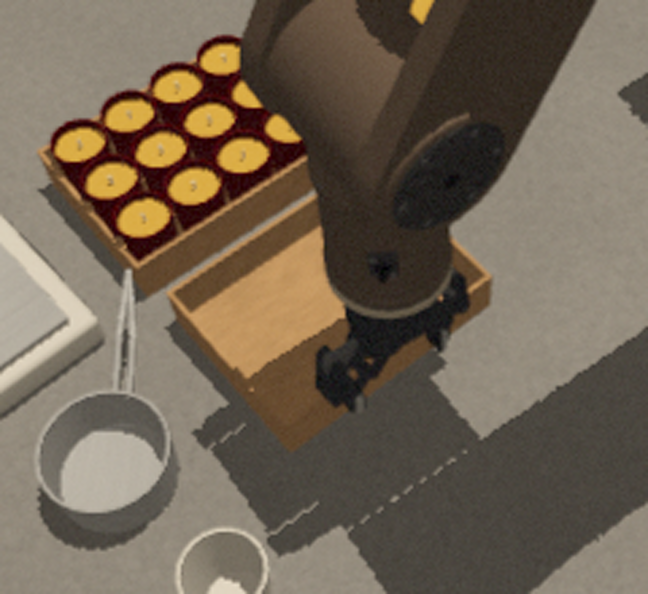

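The tray is turned parallel with a gap of about 45 px in the crop. Its corners are rim (171,295), near foot (293,449), and right corner rim (491,277), foot (487,305).

```bash
python3 -c "
from h import *
for u,v,z in [(171,295,.05),(293,449,0),(285,420,.05),(491,277,.05),(487,305,0),(315,198,.05),(135,266,.05),(300,161,.05),(318,182,0)]: print(u,v,ray('scene',160+u/2.7,120+v/2.7,z).round(4))"
```

```text
171 295 [ 0.6509 -0.2271  0.05  ]
293 449 [ 0.6575 -0.0589  0.    ]
285 420 [ 0.6559 -0.0629  0.05  ]
491 277 [ 0.4317 -0.0448  0.05  ]
487 305 [ 0.4323 -0.0467  0.    ]
315 198 [ 0.489  -0.2198  0.05  ]
135 266 [ 0.6559 -0.2742  0.05  ]
300 161 [ 0.4711 -0.2628  0.05  ]
318 182 [ 0.4535 -0.2638  0.    ]
```

About 43 mm remain to go along the normal, plus about +6 mm along the side. I'll push most of it and check again.

```bash
python3 -m creep '[[[0.085,0.0005,-0.003,0,0],[0.085,0.0005,-0.003,0,0],[0.085,0.0005,-0.003,0,0],[0.085,0.0005,-0.003,0,0],[0.085,0.0005,-0.003,0,0],[0.085,0.0005,-0.003,0,0],[0.085,0.0005,-0.003,0,0],[0.085,0.0005,-0.003,0,0],[0.085,0.0005,-0.003,0,0],[0.085,0.0005,-0.002,0,0],[0.085,0,0,0,0]]]'; python3 -c "
from h import *
snap('scene','s5')
a=cv2.imread('pics/s5.png')[130:300,165:365]
cv2.imwrite('pics/c5.png',cv2.resize(a,None,fx=3.5,fy=3.5,interpolation=cv2.INTER_CUBIC))"
```

```text
clock: 7.02
ee_pos: [0.5578, -0.0704, 0.0153]
eef_rot: [0.0, 0.726, 0.688, 0.0]
wrist_force: [0.5, -1.5, -0.4]
finger_gap: 0.0853
grip_force: 0.0
```

View pics/c5.png

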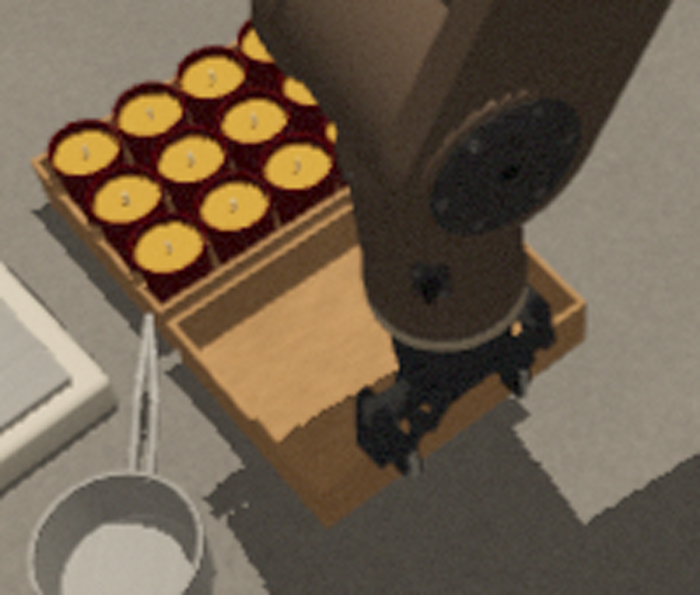

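The gap is now small. The empty tray's rim corner is (167,323) against the full tray's (158,308). Its near foot is (330,525), and its right corner is rim (586,304), foot (584,343).

```bash
python3 -c "
from h import *
for u,v,z in [(167,323,.05),(330,525,0),(586,304,.05),(584,343,0),(158,308,.05),(35,161,.05),(350,208,.05),(345,190,.05)]: print(u,v,ray('scene',165+u/3.5,130+v/3.5,z).round(4))
T=np.array([.534,-.357]);a=np.radians(-3.3)
"
```

```text
167 323 [ 0.6576 -0.2608  0.05  ]
330 525 [ 0.6629 -0.0865 -0.    ]
586 304 [ 0.4366 -0.0723  0.05  ]
584 343 [ 0.4376 -0.072   0.    ]
158 308 [ 0.6547 -0.2752  0.05  ]
35 161 [ 0.6438 -0.4437  0.05  ]
350 208 [ 0.5025 -0.2495  0.05  ]
345 190 [ 0.4947 -0.2646  0.05  ]
```

The ends agree within about 1–2 mm. From here I'll push straight along the normal, slowly, watching the force.

```bash
python3 -m creep '[[[0.085,-0.0002,-0.002,0,0],[0.085,-0.0001,-0.002,0,0],[0.085,-0.0001,-0.002,0,0],[0.085,-0.0001,-0.002,0,0],[0.085,-0.0001,-0.002,0,0],[0.085,0,-0.001,0,0],[0.085,0,0,0,0]]]'
python3 -m creep '[[[0.085,0,-0.001,0,0],[0.085,0,0,0,0]]]'
python3 -c "
from h import *
snap('scene','s6');print(arm.read_state()['wrist_force'])
a=cv2.imread('pics/s6.png')[130:300,165:365]
cv2.imwrite('pics/c6.png',cv2.resize(a,None,fx=3.5,fy=3.5,interpolation=cv2.INTER_CUBIC))"
```

```text
clock: 7.65
ee_pos: [0.557, -0.0808, 0.0153]
eef_rot: [-0.0, 0.726, 0.688, 0.0]
wrist_force: [1.4, 5.3, 1.9]
finger_gap: 0.0849
grip_force: 3.3
clock: 7.82
ee_pos: [0.5568, -0.0814, 0.0153]
eef_rot: [-0.0, 0.726, 0.688, 0.0]
wrist_force: [0.2, 11.2, 2.6]
finger_gap: 0.0849
grip_force: 5.2
[ 0.15428263 10.06250356  2.24776743]
```

View pics/c6.png

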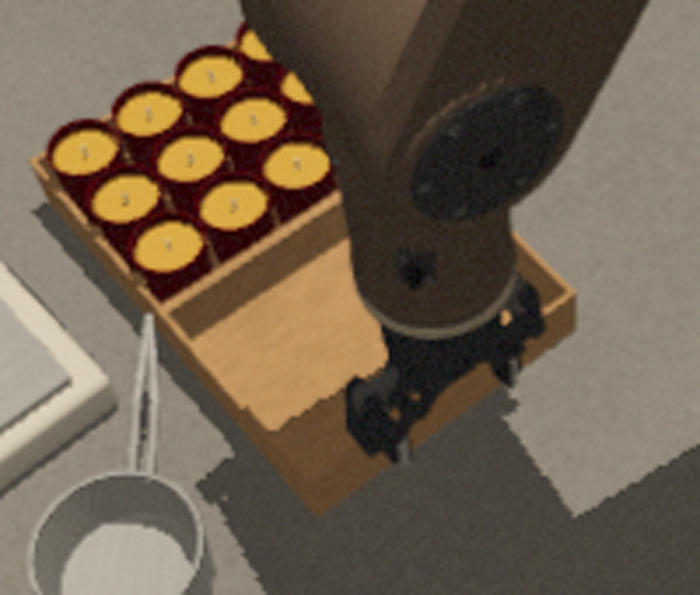

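The trays are flush in contact (10 N), and the full tray's glasses show at the same pixels as before. I'll back off straight, lift clear and swing away for a top-view check.

```bash
python3 -m creep '[[[0.085,0,0.003,0,0],[0.085,0,0.01,0,0],[0.085,0,0.02,0,0],[0.085,0,0.02,0,0],[0.085,0,0.01,0.02,0],[0.085,0,0,0.035,0],[0.085,0,0,0.035,0],[0.085,0,0,0.035,0],[0.085,0,0,0.035,0],[0.085,0,0,0.02,0],[0.085,0,0.03,0,4],[0.085,0,0.035,0,4],[0.085,0,0.035,0,4],[0.085,0,0.035,0,4],[0.085,0,0.035,0,4],[0.085,0,0.035,0,4],[0.085,0,0.035,0,4],[0.085,0,0.035,0,4],[0.085,0,0,0,0]]]'; python3 -c "
from h import *
snap('top','t3')
a=cv2.imread('pics/t3.png')[190:360,340:570]
cv2.imwrite('pics/c7.png',cv2.resize(a,None,fx=3.4,fy=3.4,interpolation=cv2.INTER_CUBIC))"
```

```text
clock: 9.45
ee_pos: [0.5566, 0.262, 0.1953]
eef_rot: [0.0, 0.504, 0.863, 0.001]
wrist_force: [-1.3, 0.4, -0.8]
finger_gap: 0.0851
grip_force: 0.0
```

View pics/c7.png

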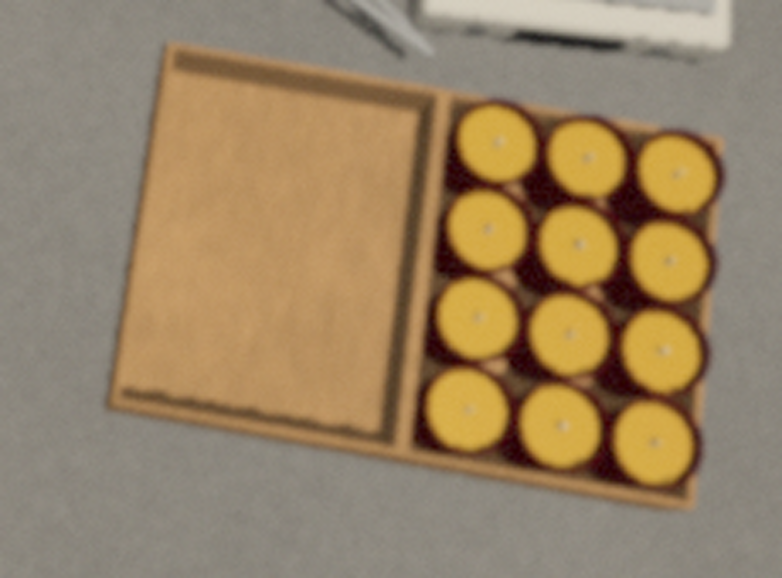

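The trays are flush: the shared wall runs (440,92) to (400,455) with no gap. The ends are in line: the top edge is straight from (167,44) to (722,140), and the bottom edge from (108,407) to (690,507). The bystanders visible in this crop haven't moved, and the arm is clear.

```bash
python3 -c "
from bench import arm
print(arm.finish_job())"
```

```text
the job is handed in; nothing more can be done
None
```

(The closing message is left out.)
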